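Seat a notched heating block on a keyed heater

ROBOT

A 7-joint arm with a two-finger parallel gripper is mounted at the origin on the work surface. World frame = base frame: x ahead of the robot, y to its left, z up, the work surface at z = 0. Lengths are in m, angles in rad, forces in N, time in s.
With the tool pointing down it reaches from about 0.35 to 0.9 m from the base axis. Payload 7.2 kg.
Tool frame: the origin (TCP) lies midway between the tips of the shut fingers; the grasp point (between the pads) lies 19 mm behind it; z points along the fingers, y is the line along which they close (so a half turn about z gives the same grasp; the last joint's range is limited). The gripper opens to 85 mm and grips with 20 to 120 N. Pads are 22 mm wide; open, the fingers measure 114 mm over their backs; the gripper's body (76 mm by 85 mm) begins 54 mm behind the grasp point. The pads swing forward as they close: fully open they stand 13 mm farther back than shut.
Start: joints at [1.212, 0.411, -0.013, 1.596, 0.006, 1.134, -0.082], TCP at [0.179, -0.599, 0.231] pointing down, gripper open.
Joint ranges: [-2.95, 2.95], [-0.29, 1.99], [-1.47, 1.44], [0.14, 2.54], [-1.03, 4.17], [0.13, 1.85], [-2.86, 2.86]. Speed limits (rad/s): [2.39, 2.39, 3.01, 3.01, 3.14, 3.14, 3.14].

INTERFACE

Orientations are given as [roll, pitch, yaw] about the fixed x, y, z axes, in that order (R = Rz(yaw) Ry(pitch) Rx(roll)).
In Python, from station import env gives the robot as it stands. The module is installed in compiled form; this text tells all that it offers.
- The arm moves only by the tool apply_moves, never from a script. Its arguments are lists of equal length, an entry for each row: "offset": the shift along the tool's x, y, z in mm, a list of three; "dr": the turn, a rotation vector about the tool's x, y, z in rad, a list of three; "hand": the finger opening in mm, from 0 to 85.4. A call has 1 to 10 rows; each row is the pose to reach, as a shift and turn from the pose commanded when the call began, along the tool's axes at that moment; what a row does not reach only later rows make up. A row lasts 1/12 s, in which the tool goes at most 41.7 mm and 7.16 degrees, less where a joint would pass 70% of its speed; a pose out of reach is approached as far as the arm can. A call with a gripper value outside its range is refused whole. The fingers move at their own pace and stop on an object; the grip force is fixed at half the most. Time passes only in rows, so rows that repeat a pose let the fingers close. It gives the time, the measured TCP pose, the force, the opening and the grip force at its end, in the units of the state.
- env.read_state(): the state, without advancing time (a new reading comes with each control period).
- env.read_camera(name): name is "scene" or "top" or "wrist"; returns a dict with "frame" (384x512x3 uint8, red, green, blue), "camera_matrix" (3x3 intrinsics, pixels), "k1" (the pictures are not rectified: a ray, as slopes to the right and down, at radius r is drawn at 1 + k1 r^2 times it, then the intrinsics apply), "T" (4x4, takes a point from camera to world coordinates). Camera axes: x right, y down, z forward; pixel columns grow to the right and rows downward; lengths in m; the calibration is good to about 2 mm. A picture is of the moment at which its call begins. There is no depth.
- env.job_done(): hands the job in; it is judged then, once.
The state is a dict: "t": time; "joint_pos": joint angles; "qvel": joint speeds; "joint_torque": joint torques, N m; "ee_pos": TCP position; "tool_rot": TCP orientation; "force": force on the tool from outside, world axes, zero at the start; "wrist_torque": the same for the moment, N m; "opening": opening from 0.0 (shut) to 1.0 (fully open); "grasp_force": force on a finger pad.
Only numpy, scipy, OpenCV 4.12 (cv2) and the standard library are available. Lean on these libraries where they do the work, as an engineer would, in place of code of your own. Each camera call takes 0.05 s, during which the arm holds its last target. There are 200 camera calls.

TASK

Lift the aluminium heating block out of its cork ring by its handle and lower it into the heater's sprung seat, turning it lightly under gentle pressure until the seat's three pins slip into the block's notches and it drops fully home, flush on the seat. Never press or twist it against the heater with more than 25 N, do not knock the beaker, bottle or jar, and let go at the end.

Things in the scene. Friction and masses are not known exactly. Their poses are not given: they have to be found in the camera images.
- block: Aluminium heating block, 0.28 to 0.45 kg, upright. Origin: centre of its underside, z up. Round barrel 48 mm diameter from z = 0 to 20 mm (45 over the lowest 3), flange 72 mm diameter from z = 20 to 32, grey plate handle above. At the start it hangs by its flange in the cork ring, barrel down, underside 5 mm above the bench.
- handle (a point): On the block's axis, 58 mm above its underside: where to pinch the handle, an upright plate from z = 32 to 77 mm of the block, 44 mm long (along the block's x) and 12 mm thick (along y). Axes are the block's.
- notch (a point): The first of three notches in the block's flange: at 31 mm radius on the block's +x side, at the flange's underside. Notches are open slots 11 mm wide, from 25 mm radius out to the rim, through the full thickness, unequally spaced at 0 (+x), 100 and 215 degrees counter-clockwise from above: the block fits in one orientation only.
- cork: Fixed cork ring on the bench that holds the block at the start: outer diameter 92, bore 58, height 25 mm. Origin: centre of its underside.
- heater: White bench heater, fixed, 150 x 160 x 70 mm high; control panel with two black knobs on its -x side. Origin: centre of its underside, z up. The seat, a dark steel ring of 80 mm diameter with three pins, stands in the middle of its top.
- well (a point): Centre of the seat ring's bore at the ring's flat top, 100 mm above the bench; axes are the heater's. Bore 51 mm diameter, deep enough for the block's barrel. The ring floats on springs: it stays up under 5 N, then yields 1 mm down per further 1.5 N, bottoms after 6 mm (14 N), and comes back up when freed.
- pins (a point): Level of the pin tops, on the seat's axis, 109 mm above the bench. Three domed bright pins, 7 mm diameter, 9 mm tall, on a 31 mm radius, spaced as the notches (0, 100, 215 degrees). The seat is clamped at an unknown turn that is not measured (these axes are the heater's): the 0 degree pin is within 0.65 rad either way of the heater's +x. It cannot be turned.
- home (a point): Where the block's origin lies when fully home, flange flush on the ring: on the seat's axis, 80 mm above the bench. Out of line, the flange rides on the pin tops, 9 mm higher, the barrel already guided in the bore. When notches and pins line up within about 0.06 rad the block can drop that 9 mm and then no longer turns.
- beaker: Bystander: glass beaker, 68 mm diameter, 90 mm high, loose. Origin: centre of its underside.
- bottle: Bystander: amber glass bottle, 64 mm diameter, 130 mm high, loose. Origin: centre of its underside.
- jar: Bystander: white jar, 70 mm diameter, 75 mm high, loose. Origin: centre of its underside.
Mind the look-alikes: they are no part of the job. Of the things like the heater, leave any that is green or red; of the rest the smaller one is meant.

How it is judged:
By the outcome, as a careful person would: the job done as asked, in the order asked, and still so for the second after the job is handed in, with the robot touching nothing.
It also fails if it takes over 58 s, if anything falls off the work surface, if the arm or the gripper's body presses on something with over 40 N, if the wrist force passes 120 N, or if a joint passes its speed limit or range.

## Working session

There is one attempt and no reset: what is moved stays moved. The work goes in short steps, Python scripts to look and compute and a tool call to move; the robot and the scene stay as the last step left them, time stands still between calls to the robot, and variables do not carry over. Pictures are saved under pics/ and viewed, at most 10 in all, crops included, and the job is handed in when it is done.

Besides the shell and the picture viewer there is one more tool, called after "Call:" in YAML: its name, and indented under it one key for each argument. apply_moves: Moves the arm, as the interface text tells. Its arguments: {"type":"object","properties":{"offset":{"type":"array","items":{"type":"array","items":{"type":"number"}}},"dr":{"type":"array","items":{"type":"array","items":{"type":"number"}}},"hand":{"type":"array","items":{"type":"number"}}},"required":["offset","dr","hand"]}

```bash
mkdir -p pics; cat > h.py <<'E'
import numpy as np, cv2
from station import env
from scipy.spatial.transform import Rotation as R
def cam(n):
    c=env.read_camera(n); return c
def save(c,f): cv2.imwrite('pics/'+f,c["frame"][:,:,::-1])
def ray(c,u,v):
    K=c["camera_matrix"]; p=cv2.undistortPoints(np.array([[[u,v]]],float),K,np.array([c["k1"],0,0,0.]))[0,0]
    T=c["T"]; return T[:3,3],T[:3,:3]@np.array([p[0],p[1],1.])
def onz(c,u,v,z):
    o,d=ray(c,u,v); return o+d*(z-o[2])/d[2]
def px(c,P):
    T=np.linalg.inv(c["T"]); p=T[:3,:3]@np.array(P)+T[:3,3]; s=p[:2]/p[2]; s=s*(1+c["k1"]*s@s); K=c["camera_matrix"]
    return np.array([K[0,0]*s[0]+K[0,2],K[1,1]*s[1]+K[1,2]])
E
python3 - <<'E'
from h import *
a=cam('top');b=cam('scene')
save(a,'top0.png');save(b,'scene0.png')
for c in(a,b): print(c["T"].round(3),c["camera_matrix"],c["k1"])
s=env.read_state();print({k:np.round(v,3) for k,v in s.items()})
E
```

```text
[[-0.03  -0.997  0.066  0.423]
 [-0.999  0.032  0.029 -0.015]
 [-0.031 -0.065 -0.997  1.408]
 [ 0.     0.     0.     1.   ]] [[425.89306494   0.         259.39238745]
 [  0.         425.89306494 191.13072122]
 [  0.           0.           1.        ]] -0.030868851746511092
[[ 0.519  0.575 -0.633  1.25 ]
 [ 0.855 -0.336  0.395 -0.475]
 [ 0.015 -0.746 -0.666  0.875]
 [ 0.     0.     0.     1.   ]] [[452.96648176   0.         240.5668899 ]
 [  0.         452.96648176 209.59063437]
 [  0.           0.           1.        ]] -0.11820673334091342
{'t': np.float64(0.1), 'joint_pos': array([ 1.212,  0.412, -0.013,  1.597,  0.006,  1.134, -0.082]), 'qvel': array([-0.001, -0.001,  0.001, -0.003, -0.001, -0.   , -0.001]), 'joint_torque': array([ 4.0000e-03, -6.0182e+01,  6.8500e-01, -3.0009e+01,  1.4000e-02,
        6.0000e-03, -0.0000e+00]), 'ee_pos': array([ 0.179, -0.598,  0.231]), 'tool_rot': array([-3.14 ,  0.   ,  0.291]), 'force': array([-0.864,  0.379,  0.382]), 'wrist_torque': array([-0.048,  0.026, -0.034]), 'grasp_force': np.float64(0.0), 'opening': np.float64(0.999)}
```

View pics/top0.png

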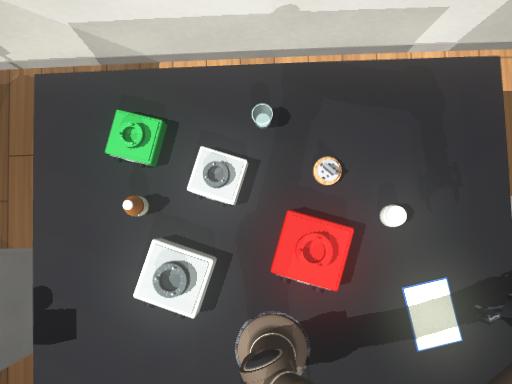

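View pics/scene0.png

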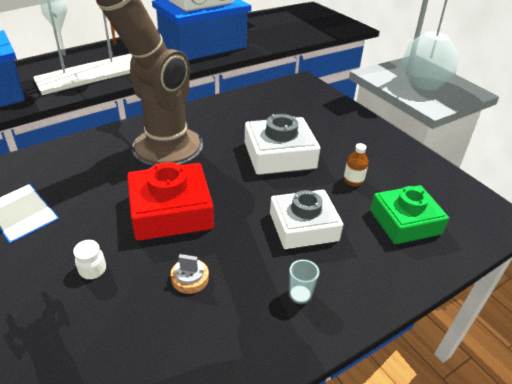

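Candidates in the top view are the green heater (135,137), the red one (316,250), the large white one (175,278) and the small white one (217,175). I choose the small white one. The block is in the cork ring at (328,170). Bystanders are the beaker (262,115), bottle (135,205) and jar (393,216).

```bash
python3 - <<'E'
from h import *
a=cam('top')
f=a["frame"];hsv=cv2.cvtColor(f,cv2.COLOR_RGB2HSV)
m=((hsv[:,:,1]<40)&(hsv[:,:,2]>170)).astype(np.uint8)
for (x0,y0,x1,y1) in((180,140,255,212),(125,230,225,325)):
    mm=np.zeros_like(m);mm[y0:y1,x0:x1]=m[y0:y1,x0:x1]
    cs,_=cv2.findContours(mm,0,2);c=max(cs,key=cv2.contourArea)
    P=np.array([onz(a,*q[0],0.07)[:2] for q in c],np.float32)
    print('heater',cv2.minAreaRect(P*1000))
# seat dark ring
g=f.max(2)
mm=np.zeros_like(m);mm[155:192,198:236]=(g[155:192,198:236]<150)
cs,_=cv2.findContours(mm,0,2);c=max(cs,key=cv2.contourArea)
P=np.array([onz(a,*q[0],0.1)[:2] for q in c],np.float32);print('seat',cv2.minEnclosingCircle(P*1000))
# cork orange
mm=np.zeros_like(m);mm[150:195,305:350]=((g>60))[150:195,305:350]
cs,_=cv2.findContours(mm,0,2);c=max(cs,key=cv2.contourArea)
P=np.array([onz(a,*q[0],0.025)[:2] for q in c],np.float32);print('cork',cv2.minEnclosingCircle(P*1000))
b=cam('scene')
for n,u,v,z in(('beaker',262,115,.09),('jar',393,216,.075),('bottle',131,204,.13)): print(n,onz(a,u,v,z))
k=cv2.resize(f[150:195,300:360],None,fx=6,fy=6,interpolation=2)
l=cv2.resize(f[140:212,180:255],None,fx=5,fy=5,interpolation=2)
q=cv2.resize(b["frame"][245:300,160:220],None,fx=6,fy=6,interpolation=2)
H=380
im=np.zeros((720,760,3),np.uint8);im[:270,:360]=k;im[:360,370:745]=l;im[370:700,:360]=q
r=cv2.resize(b["frame"][180:250,265:345],None,fx=4.5,fy=4.5,interpolation=2);im[370:370+r.shape[0],370:370+r.shape[1]]=r
cv2.imwrite('pics/crop0.png',cv2.resize(im,(633,600))[:,:,::-1])
E
```

```text
heater ((566.3792724609375, 158.091796875), (158.7561492919922, 152.89605712890625), 70.70734405517578)
heater ((247.461181640625, 303.23388671875), (207.21348571777344, 194.73455810546875), 69.75570678710938)
seat ((570.5775146484375, 150.53012084960938), 44.92842102050781)
cork ((570.3925170898438, -197.39166259765625), 101.71681213378906)
beaker [0.74995978 0.00729578 0.09      ]
jar [ 0.42094298 -0.38950867  0.075     ]
bottle [0.48127058 0.41292373 0.13      ]
```

View pics/crop0.png

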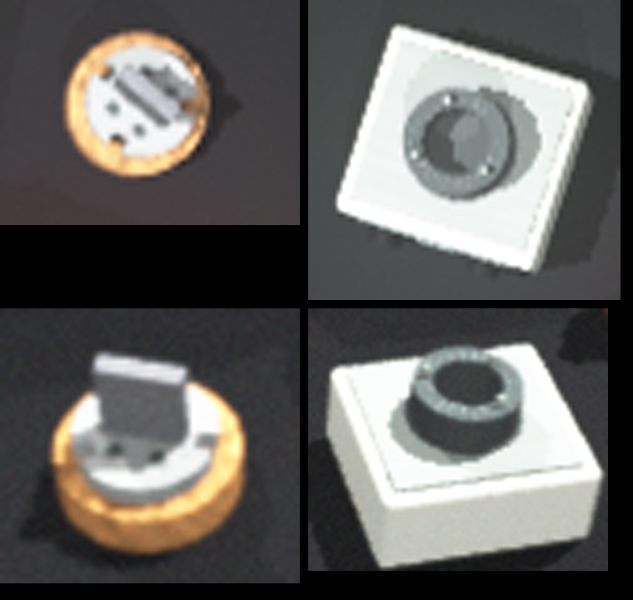

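```bash
cat >> h.py <<'E'
def tool():
    s=env.read_state(); return np.array(s["ee_pos"]),R.from_euler('xyz',s["tool_rot"])
def goal(P,yaw,pos=None,rot=None):
    p,r=tool(); tr=R.from_euler('xyz',[np.pi,0,yaw])
    print('offset',(r.inv().apply(np.array(P)-p)*1000).round(1),'dr',(r.inv()*tr).as_rotvec().round(3))
def st():
    s=env.read_state(); print({k:np.round(s[k],3) for k in('t','ee_pos','tool_rot','force','wrist_torque','opening','grasp_force','joint_pos')})
E
python3 - <<'E'
from h import *
a=cam('top');w=cam('wrist')
p,r=tool()
print('cam in tool',r.inv().apply(w["T"][:3,3]-p).round(3),'\n',(r.inv().as_matrix()@w["T"][:3,:3]).round(3),w["camera_matrix"][0,0])
X,Y=633/760,600/720
def cp(x,y,x0,y0,ox,s): return x0+(x/X-ox)/s-.0, y0+(y/Y)/s
for n,x,y in(('A',448,100),('B',418,155),('C',488,170)):
    print(n,onz(a,*cp(x,y,180,140,370,5),.109).round(4))
print('seat',onz(a,*cp(457,143,180,140,370,5),.1).round(4),'cork',onz(a,*cp(138,104,300,150,0,6),.025).round(4))
goal([.57,.153,.30],0.5)
E
```

```text
cam in tool [ 0.074 -0.    -0.142] 
 [[-0.001 -0.956 -0.294]
 [ 1.    -0.001  0.   ]
 [-0.    -0.294  0.956]] 290.915183154399
A [0.5976 0.1608 0.109 ]
B [0.5575 0.184  0.109 ]
C [0.5447 0.1324 0.109 ]
seat [0.5664 0.1561 0.1   ] cork [ 0.5741 -0.1993  0.025 ]
offset [ 589.9 -608.   -68.7] dr [-0.001 -0.    -0.209]
```

Call:
apply_moves:
  offset:
    - [30,-30,-20]
    - [60,-60,-40]
    - [89,-89,-55]
    - [118,-118,-68]
    - [147,-147,-68]
    - [176,-176,-68]
    - [205,-205,-68]
    - [234,-234,-68]
    - [263,-263,-68]
    - [292,-292,-68]
  dr:
    - [0,0,0]
    - [0,0,0]
    - [0,0,0]
    - [0,0,0]
    - [0,0,0]
    - [0,0,-0.05]
    - [0,0,-0.1]
    - [0,0,-0.15]
    - [0,0,-0.18]
    - [0,0,-0.2]
  hand: [85,85,85,85,85,85,85,85,85,85]

```text
t: 1.13
ee_pos: [0.3712, -0.2416, 0.2997]
tool_rot: [3.141, -0.0, 0.492]
force: [0.7, 0.0, 0.4]
opening: 0.99
grasp_force: 0.0
```

```bash
python3 -c "
from h import *
st();goal([.567,.154,.28],.5)"
```

```text
{'t': np.float64(1.133), 'ee_pos': array([ 0.371, -0.242,  0.3  ]), 'tool_rot': array([ 3.141, -0.   ,  0.492]), 'force': array([0.67 , 0.046, 0.353]), 'wrist_torque': array([-0.019, -0.056, -0.049]), 'opening': np.float64(0.99), 'grasp_force': np.float64(0.0), 'joint_pos': array([ 0.765,  0.054, -0.308,  1.896,  0.018,  1.193, -0.629])}
offset [ 359.5 -256.1   19.4] dr [ 0.001 -0.    -0.008]
```

Call:
apply_moves:
  offset:
    - [32,-23,0]
    - [65,-46,0]
    - [98,-70,0]
    - [131,-93,0]
    - [163,-116,0]
    - [196,-139,0]
    - [228,-162,0]
    - [260,-185,5]
    - [290,-206,10]
    - [320,-228,15]
  dr:
    - [0,0,0]
    - [0,0,0]
    - [0,0,0]
    - [0,0,0]
    - [0,0,0]
    - [0,0,0]
    - [0,0,0]
    - [0,0,0]
    - [0,0,0]
    - [0,0,0]
  hand: [85,85,85,85,85,85,85,85,85,85]

```text
t: 1.97
ee_pos: [0.5463, 0.11, 0.2842]
tool_rot: [3.141, -0.0, 0.49]
force: [0.2, -0.7, -0.3]
opening: 0.996
grasp_force: 0.0
```

Call:
apply_moves:
  offset:
    - [20,-14,3]
    - [38,-27,5]
    - [40,-28,5]
    - [40,-28,5]
    - [40,-28,5]
  dr:
    - [0,0,0]
    - [0,0,0]
    - [0,0,0]
    - [0,0,0]
    - [0,0,0]
  hand: [85,85,85,85,85]

```text
t: 2.38
ee_pos: [0.5674, 0.1513, 0.2791]
tool_rot: [3.141, 0.001, 0.491]
force: [-0.3, -0.7, -1.2]
opening: 0.996
grasp_force: 0.0
```

```bash
python3 -c "
from h import *
st();w=cam('wrist');np.savez('w1.npz',**w);save(w,'w1.png')"
```

```text
{'t': np.float64(2.383), 'ee_pos': array([0.567, 0.151, 0.279]), 'tool_rot': array([3.141e+00, 1.000e-03, 4.910e-01]), 'force': array([-0.299, -0.655, -1.234]), 'wrist_torque': array([-0.046, -0.033, -0.019]), 'opening': np.float64(0.996), 'grasp_force': np.float64(0.0), 'joint_pos': array([ 0.111,  0.376, -0.608,  1.596,  0.224,  1.241, -1.617])}
```

View pics/w1.png

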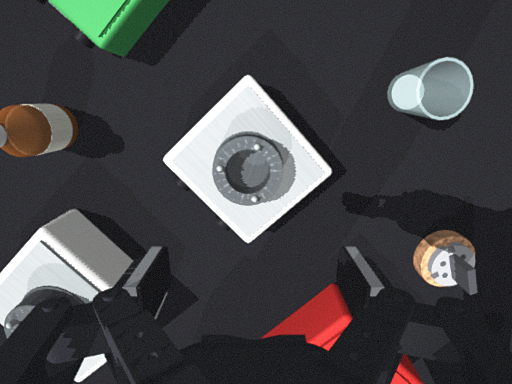

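Wrist view: the ring of the small white heater is at about (247,169), with three bright pins at (256,147), (219,170) and (254,199).

```bash
cat > pins.py <<'E'
from h import *
import sys
w=dict(np.load(sys.argv[1])); g=cv2.cvtColor(w["frame"],cv2.COLOR_RGB2GRAY).astype(float)
pts=[]
for u,v in eval(sys.argv[2]):
    s=g[v-6:v+7,u-6:u+7]; k=np.clip(s-np.median(s)-35,0,None); yy,xx=np.mgrid[v-6:v+7,u-6:u+7]
    k*=((xx-u)**2+(yy-v)**2<36); c=((k*xx).sum()/k.sum(),(k*yy).sum()/k.sum()); 
    P=onz(w,*c,.109); pts.append(P[:2]); print(np.round(c,1),P.round(4))
A=np.radians([0,100,215]); Z=np.array([complex(*p) for p in pts])
M=np.c_[np.exp(1j*A),np.ones(3)]; q=np.linalg.lstsq(M,Z,rcond=None)[0]
print('centre',q[1],'r',abs(q[0]),'yaw',np.angle(q[0]),'res mm',abs(M@q-Z)*1000)
E
python3 pins.py w1.npz '[(256,147),(219,170),(254,199)]'
python3 - <<'E'
from h import *
w=dict(np.load('w1.npz'))
f=w["frame"];g=f.max(2)
m=np.zeros(g.shape,np.uint8);m[75:245,160:335]=g[75:245,160:335]>120
m=cv2.morphologyEx(m,2,np.ones((3,3)))
c=max(cv2.findContours(m,0,2)[0],key=cv2.contourArea)
print(cv2.minAreaRect(np.array([onz(w,*q[0],.07)[:2]*1000 for q in c],np.float32)))
print('cork/block approx',onz(w,445,260,.025))
E
```

```text
[255.8 146.7] [0.5971 0.1641 0.109 ]
[218.5 168.5] [0.5571 0.1889 0.109 ]
[253.4 199.1] [0.544  0.1387 0.109 ]
centre (0.5666045287046617+0.15969307704387842j) r 0.03080804200170517 yaw 0.14088468603295798 res mm [0.08336975 0.0942755  0.07572396]
((568.1082763671875, 159.68670654296875), (156.80381774902344, 146.67465209960938), 70.73797607421875)
cork/block approx [ 0.57374772 -0.19108759  0.025     ]
```

```bash
python3 -c "
from h import *
goal([.574,-.192,.25],.8)"
```

```text
offset [-155.4  305.5   29.6] dr [ 0.001  0.001 -0.31 ]
```

Call:
apply_moves:
  offset:
    - [-16,31,0]
    - [-34,66,0]
    - [-52,100,0]
    - [-70,135,0]
    - [-88,170,0]
    - [-106,205,0]
    - [-122,240,10]
    - [-138,272,20]
    - [-150,296,28]
    - [-155,305,30]
  dr:
    - [0,0,0]
    - [0,0,-0.04]
    - [0,0,-0.08]
    - [0,0,-0.12]
    - [0,0,-0.16]
    - [0,0,-0.2]
    - [0,0,-0.24]
    - [0,0,-0.28]
    - [0,0,-0.3]
    - [0,0,-0.31]
  hand: [85,85,85,85,85,85,85,85,85,85]

```text
t: 3.27
ee_pos: [0.5721, -0.1978, 0.2479]
tool_rot: [3.141, 0.004, 0.793]
force: [-0.3, 0.0, -0.4]
opening: 0.99
grasp_force: 0.0
```

Call:
apply_moves:
  offset:
    - [0,0,0]
    - [0,0,0]
    - [0,0,0]
    - [0,0,0]
  dr:
    - [0,0,0]
    - [0,0,0]
    - [0,0,0]
    - [0,0,0]
  hand: [85,85,85,85]

```text
t: 3.6
ee_pos: [0.5749, -0.1884, 0.2502]
tool_rot: [3.141, -0.001, 0.803]
force: [-0.1, 0.0, 0.3]
opening: 0.998
grasp_force: 0.0
```

```bash
python3 -c "
from h import *
st();w=cam('wrist');np.savez('w2.npz',**w)
print(px(w,[.574,-.192,.03]))
u,v=px(w,[.574,-.192,.03]).astype(int)
cv2.imwrite('pics/w2.png',cv2.resize(w['frame'][v-60:v+60,u-70:u+70],None,fx=5,fy=5,interpolation=2)[:,:,::-1]);print(u-70,v-60)"
```

```text
{'t': np.float64(3.6), 'ee_pos': array([ 0.575, -0.188,  0.25 ]), 'tool_rot': array([ 3.141e+00, -1.000e-03,  8.030e-01]), 'force': array([-0.083,  0.03 ,  0.258]), 'wrist_torque': array([-0.009, -0.031, -0.004]), 'opening': np.float64(0.998), 'grasp_force': np.float64(0.0), 'joint_pos': array([ 0.634,  0.417, -0.543,  1.596,  0.227,  1.191, -0.725])}
[254.83582573 169.84454848]
184 109
```

View pics/w2.png

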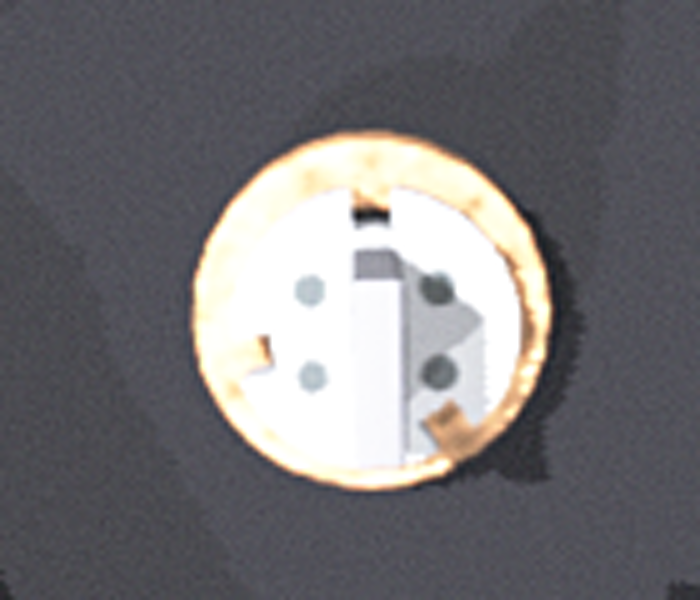

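The wrist crop shows the cork ring centred at about crop (372,310). The plate top spans (354..402,278) to (357..404,467), and the notches are at (371,205), (258,352) and (448,428). All match the block's description.

```bash
python3 - <<'E'
from h import *
w=dict(np.load('w2.npz'))
C=lambda x,y,z:onz(w,184+(x+.5)/5-.5,109+(y+.5)/5-.5,z)[:2]
hf=(C(354,278,.082)+C(402,278,.082))/2;hn=(C(357,467,.082)+C(404,467,.082))/2
d=hf-hn;print('handle',(hf+hn)/2,'len',np.linalg.norm(d),'yaw',np.arctan2(d[1],d[0]),'thick',np.linalg.norm(C(354,278,.082)-C(402,278,.082)))
H=[C(x,y,.037) for x,y in((311,290),(437,288),(440,372),(313,376))];c=np.mean(H,0);print('holes',c,[np.linalg.norm(h-c).round(4) for h in H])
for i,j in((3,0),(2,1)): e=H[j]-H[i];print(np.arctan2(e[1],e[0]))
g=w["frame"];hsv=cv2.cvtColor(g,cv2.COLOR_RGB2HSV)
m=np.zeros(g.shape[:2],np.uint8);m[125:215,215:300]=(g[:,:,0].astype(int)>110)[125:215,215:300]
k=max(cv2.findContours(m,0,2)[0],key=cv2.contourArea)
e=cv2.fitEllipse(np.array([onz(w,*q[0],.025)[:2]*1000 for q in k],np.float32));print('cork',e)
goal([.574,-.19,.25],.8)
E
```

```text
handle [ 0.57441267 -0.19835549] len 0.04307366464197196 yaw 0.821135620377673 thick 0.01038925221879483
holes [ 0.57388775 -0.19892479] [np.float64(0.0192), np.float64(0.0189), np.float64(0.0194), np.float64(0.0194)]
0.8178124126513896
0.8546590742294288
cork ((573.93408203125, -197.25831604003906), (92.16839599609375, 93.61444091796875), 136.6736602783203)
offset [-1.8  0.3  0.1] dr [ 0.001 -0.001  0.003]
```

```bash
python3 -c "
from h import *
st();goal([.574,-.1985,.12],.83)"
```

```text
{'t': np.float64(3.65), 'ee_pos': array([ 0.575, -0.188,  0.25 ]), 'tool_rot': array([ 3.141e+00, -1.000e-03,  8.030e-01]), 'force': array([-0.051, -0.141,  0.802]), 'wrist_torque': array([-0.023, -0.061, -0.004]), 'opening': np.float64(0.997), 'grasp_force': np.float64(0.0), 'joint_pos': array([ 0.633,  0.417, -0.543,  1.596,  0.227,  1.191, -0.724])}
offset [ -8.    6.1 130.1] dr [ 0.001 -0.001 -0.027]
```

Call:
apply_moves:
  offset:
    - [-4,3,25]
    - [-8,6,55]
    - [-8,6,85]
    - [-8,6,112]
    - [-8,6,130]
    - [-8,6,130]
    - [-8,6,130]
    - [-8,6,130]
  dr:
    - [0,0,-0.027]
    - [0,0,-0.027]
    - [0,0,-0.027]
    - [0,0,-0.027]
    - [0,0,-0.027]
    - [0,0,-0.027]
    - [0,0,-0.027]
    - [0,0,-0.027]
  hand: [85,85,85,85,85,85,85,85]

```text
t: 4.32
ee_pos: [0.5745, -0.1994, 0.1209]
tool_rot: [3.14, -0.001, 0.829]
force: [0.7, 0.5, 0.3]
opening: 0.997
grasp_force: 0.0
```

```bash
python3 -c "
from h import *
st();goal([.574,-.1985,.045],.83)"
```

```text
{'t': np.float64(4.317), 'ee_pos': array([ 0.575, -0.199,  0.121]), 'tool_rot': array([ 3.14e+00, -1.00e-03,  8.29e-01]), 'force': array([0.672, 0.452, 0.276]), 'wrist_torque': array([-0.   ,  0.059, -0.005]), 'opening': np.float64(0.997), 'grasp_force': np.float64(0.0), 'joint_pos': array([ 0.619,  0.547, -0.505,  1.727,  0.316,  0.947, -0.753])}
offset [ 0.2 -1.1 75.9] dr [ 0.002 -0.001 -0.001]
```

Call:
apply_moves:
  offset:
    - [0,-1,25]
    - [0,-1,50]
    - [0,-1,68]
    - [0,-1,76]
    - [0,-1,76]
    - [0,-1,76]
    - [0,-1,76]
  dr:
    - [0,0,0]
    - [0,0,0]
    - [0,0,0]
    - [0,0,0]
    - [0,0,0]
    - [0,0,0]
    - [0,0,0]
  hand: [85,85,85,85,85,85,85]

```text
t: 4.9
ee_pos: [0.574, -0.1995, 0.0452]
tool_rot: [3.139, -0.001, 0.828]
force: [0.7, 0.3, -0.1]
opening: 0.991
grasp_force: 0.0
```

Call:
apply_moves:
  offset:
    - [0,0,0]
    - [0,0,0]
    - [0,0,0]
    - [0,0,0]
    - [0,0,0]
    - [0,0,0]
    - [0,0,0]
    - [0,0,0]
    - [0,0,0]
    - [0,0,0]
  dr:
    - [0,0,0]
    - [0,0,0]
    - [0,0,0]
    - [0,0,0]
    - [0,0,0]
    - [0,0,0]
    - [0,0,0]
    - [0,0,0]
    - [0,0,0]
    - [0,0,0]
  hand: [60,40,20,8,5,5,5,5,5,5]

```text
t: 5.73
ee_pos: [0.573, -0.1995, 0.0436]
tool_rot: [3.141, -0.0, 0.828]
force: [0.5, -1.3, 3.6]
opening: 0.14
grasp_force: 59.4
```

```bash
python3 -c "
from h import *
st()"
```

```text
{'t': np.float64(5.733), 'ee_pos': array([ 0.573, -0.199,  0.044]), 'tool_rot': array([ 3.141, -0.   ,  0.828]), 'force': array([ 0.474, -1.285,  3.567]), 'wrist_torque': array([-0.12 , -0.048,  0.013]), 'opening': np.float64(0.14), 'grasp_force': np.float64(59.384), 'joint_pos': array([ 0.587,  0.642, -0.463,  1.78 ,  0.379,  0.808, -0.804])}
```

Call:
apply_moves:
  offset:
    - [0,0,-10]
    - [0,0,-30]
    - [0,0,-60]
    - [0,0,-90]
    - [0,0,-120]
    - [0,0,-150]
    - [0,0,-180]
    - [0,0,-196]
    - [0,0,-196]
    - [0,0,-196]
  dr:
    - [0,0,0]
    - [0,0,0]
    - [0,0,0]
    - [0,0,0]
    - [0,0,0]
    - [0,0,0]
    - [0,0,0]
    - [0,0,0]
    - [0,0,0]
    - [0,0,0]
  hand: [5,5,5,5,5,5,5,5,5,5]

```text
t: 6.57
ee_pos: [0.5723, -0.1992, 0.2393]
tool_rot: [3.141, 0.0, 0.828]
force: [0.2, 0.7, -4.9]
opening: 0.131
grasp_force: 59.1
```

```bash
python3 -c "
from h import *
st();goal([.5666,.1597,.2],.14)
w=cam('wrist');np.savez('w3.npz',**w);save(w,'w3.png')"
```

```text
{'t': np.float64(6.567), 'ee_pos': array([ 0.572, -0.199,  0.239]), 'tool_rot': array([3.141, 0.   , 0.828]), 'force': array([ 0.192,  0.663, -4.921]), 'wrist_torque': array([ 0.006,  0.013, -0.006]), 'opening': np.float64(0.131), 'grasp_force': np.float64(59.05), 'joint_pos': array([ 0.652,  0.429, -0.545,  1.607,  0.236,  1.172, -0.688])}
offset [ 260.5 -246.9   39.2] dr [0.    0.    0.688]
```

View pics/w3.png

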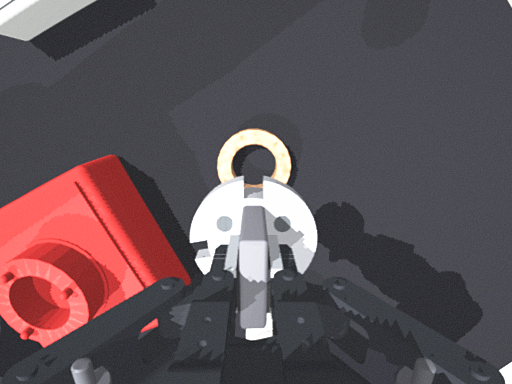

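The block is held, with the cork ring empty behind it at (254,160). Its flange disc spans about x 190–317, with the front notch at (254,182).

```bash
python3 - <<'E'
from h import *
w=dict(np.load('w3.npz'));p,r=tool()
g=w["frame"].astype(int)
zt=p[2]-.0386+.032
pts=[]
for a in np.radians(list(range(185,255,3))+list(range(288,356,3))):
    for rr in np.arange(75,45,-.25):
        u=254+rr*np.cos(a);v=238+rr*np.sin(a)
        q=g[int(round(v)),int(round(u))]
        if q.min()>170: pts.append((u,v,rr));break
P=np.array([onz(w,u,v,zt) for u,v,_ in pts])
T=r.inv().apply(P-p)[:,:2]*1000
for _ in range(4):
    A=np.c_[2*T,np.ones(len(T))];s=np.linalg.lstsq(A,(T**2).sum(1),rcond=None)[0];rad=np.sqrt(s[2]+s[:2]@s[:2])
    res=np.linalg.norm(T-s[:2],axis=1)-rad; T=T[abs(res)<max(.4,1.5*res.std())]
print('flange centre in tool mm',s[:2],'r',rad,len(T),res.std())
h=[r.inv().apply(onz(w,*c,zt)-p)*1000 for c in((224,223),(282,223))];print(h)
E
```

```text
flange centre in tool mm [ 2.78513432 -0.56416109] r 35.634595129396274 24 0.3059844106686366
[array([ 12.09398221, -16.511006  ,   6.61812559]), array([12.06391372, 15.84319525,  6.55373526])]
```

```bash
python3 -c "
from h import *
goal([.5648,.159,.2],.141)"
```

```text
offset [ 259.2 -247.2   38.1] dr [-0.001  0.002  0.687]
```

Call:
apply_moves:
  offset:
    - [20,-20,0]
    - [50,-48,0]
    - [80,-76,0]
    - [110,-104,0]
    - [138,-132,0]
    - [166,-160,0]
    - [192,-186,0]
    - [218,-210,0]
    - [240,-230,0]
    - [255,-242,0]
  dr:
    - [0,0,0]
    - [0,0,0.06]
    - [0,0,0.14]
    - [0,0,0.22]
    - [0,0,0.31]
    - [0,0,0.4]
    - [0,0,0.49]
    - [0,0,0.58]
    - [0,0,0.65]
    - [0,0,0.688]
  hand: [5,5,5,5,5,5,5,5,5,5]

```text
t: 7.45
ee_pos: [0.5647, 0.1563, 0.2369]
tool_rot: [-3.14, 0.004, 0.14]
force: [-0.1, -0.2, -4.1]
opening: 0.131
grasp_force: 59.2
```

Call:
apply_moves:
  offset:
    - [0,0,0]
    - [0,0,0]
    - [0,0,0]
    - [0,0,0]
  dr:
    - [0,0,0]
    - [0,0,0]
    - [0,0,0]
    - [0,0,0]
  hand: [5,5,5,5]

```text
t: 7.78
ee_pos: [0.5667, 0.1504, 0.238]
tool_rot: [3.141, 0.002, 0.138]
force: [0.6, -0.5, -3.9]
opening: 0.132
grasp_force: 59.3
```

```bash
python3 -c "
from h import *
st();goal([.5648,.159,.17],.141)
w=cam('wrist');np.savez('w4.npz',**w);save(w,'w4.png')"
```

```text
{'t': np.float64(7.783), 'ee_pos': array([0.567, 0.15 , 0.238]), 'tool_rot': array([3.141e+00, 2.000e-03, 1.380e-01]), 'force': array([ 0.571, -0.493, -3.902]), 'wrist_torque': array([-0.024, -0.047, -0.011]), 'opening': np.float64(0.132), 'grasp_force': np.float64(59.309), 'joint_pos': array([ 0.051,  0.392, -0.523,  1.656,  0.211,  1.152, -1.959])}
offset [-0.5 -8.9 68. ] dr [ 0.001  0.002 -0.003]
```

View pics/w4.png

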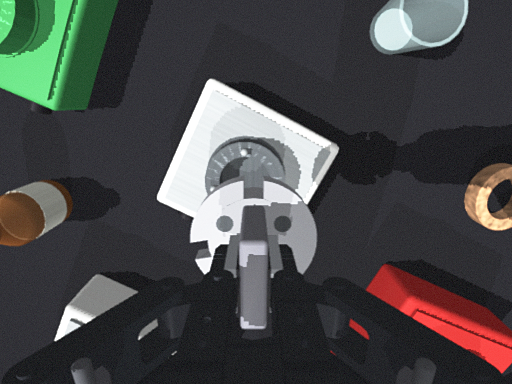

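The 0° pin shows at about (246,152), just left of the block's notch at (254,185). That fits the remaining shift in y.

Call:
apply_moves:
  offset:
    - [0,-5,0]
    - [0,-9,20]
    - [0,-9,40]
    - [0,-9,60]
    - [0,-9,68]
    - [0,-9,68]
    - [0,-9,68]
    - [0,-9,68]
  dr:
    - [0,0,0]
    - [0,0,0]
    - [0,0,0]
    - [0,0,0]
    - [0,0,0]
    - [0,0,0]
    - [0,0,0]
    - [0,0,0]
  hand: [5,5,5,5,5,5,5,5]

```text
t: 8.5
ee_pos: [0.5665, 0.1614, 0.1726]
tool_rot: [-3.141, -0.002, 0.14]
force: [-0.2, -0.4, -3.1]
opening: 0.133
grasp_force: 59.2
```

```bash
python3 -c "
from h import *
st();goal([.5648,.159,.14],.141)
w=dict(np.load('w4.npz'));print(onz(w,246,152,.109))"
```

```text
{'t': np.float64(8.5), 'ee_pos': array([0.566, 0.161, 0.173]), 'tool_rot': array([-3.141e+00, -2.000e-03,  1.400e-01]), 'force': array([-0.183, -0.36 , -3.138]), 'wrist_torque': array([0.015, 0.018, 0.026]), 'opening': np.float64(0.133), 'grasp_force': np.float64(59.185), 'joint_pos': array([ 0.02 ,  0.457, -0.51 ,  1.728,  0.256,  1.021, -2.012])}
offset [-2.1  2.1 32.6] dr [-0.    -0.002 -0.001]
[0.5980861 0.1611413 0.109    ]
```

```bash
python3 - <<'E'
from h import *
w=dict(np.load('w4.npz'));g=cv2.cvtColor(w["frame"],cv2.COLOR_RGB2GRAY)
print(g[146:159,238:256])
k=np.clip(g[147:158,240:253].astype(float)-170,0,None);yy,xx=np.mgrid[147:158,240:253]
u,v=(k*xx).sum()/k.sum(),(k*yy).sum()/k.sum();print(u,v,onz(w,u,v,.109),px(w,[.5971,.1641,.109]))
E
```

```text
[[142 163 162 136 123 121 119 123 121 130 153 165 154 139 139 138 140 142]
 [154 179 182 130 122 114 119 116 118 129 168 193 161 138 138 140 139 140]
 [144 168 163 120 121 111 100  94  87  88 115 129 107 111 137 136 141 138]
 [137 162 173 134 161 170 153 132  97  78  78  81  73  86 109 135 134 133]
 [135 161 177 187 218 222 202 172 132  89  87  83  81 103 130 137 133 134]
 [134 148 179 224 243 242 235 204 159 107  81  85  75 107 136 140 133 133]
 [132 147 205 252 254 253 244 223 178 123  81  78  74 107 138 137 140 140]
 [141 146 175 238 254 252 248 229 185 122  79  81  75 107 136 135 135 146]
 [139 138 140 213 253 252 243 223 173 145 147 144 120 109 136 137 146 169]
 [148 160 140 167 209 221 220 186 171 190 185 166 147 132 136 144 160 169]
 [147 152 136 155 173 157 154 140 161 187 182 173 149 132 138 144 155 149]
 [129 114 106 102 104  93  84  89  97 109 126 144 135 134 128 135 134 139]
 [ 88  86  80  77  81  76  76  79  74  99 128 137 138 133 138 134 138 131]]
243.09110282365478 152.51891315929674 [0.597232   0.16377124 0.109     ] [242.72424783 152.61042629]
```

Call:
apply_moves:
  offset:
    - [-2,2,6]
    - [-2,2,14]
    - [-2,2,22]
    - [-2,2,28]
    - [-2,2,30]
    - [-2,2,30]
    - [-2,2,30]
  dr:
    - [0,0,0]
    - [0,0,0]
    - [0,0,0]
    - [0,0,0]
    - [0,0,0]
    - [0,0,0]
    - [0,0,0]
  hand: [5,5,5,5,5,5,5]

```text
t: 9.08
ee_pos: [0.564, 0.159, 0.1411]
tool_rot: [-3.141, 0.0, 0.14]
force: [-0.1, -0.3, -3.8]
opening: 0.129
grasp_force: 59.4
```

```bash
python3 -c "
from h import *
st();goal([.5648,.159,.128],.141)"
```

```text
{'t': np.float64(9.083), 'ee_pos': array([0.564, 0.159, 0.141]), 'tool_rot': array([-3.141,  0.   ,  0.14 ]), 'force': array([-0.11 , -0.307, -3.81 ]), 'wrist_torque': array([-0.001, -0.006, -0.002]), 'opening': np.float64(0.129), 'grasp_force': np.float64(59.363), 'joint_pos': array([ 0.014,  0.488, -0.499,  1.764,  0.277,  0.96 , -2.028])}
offset [ 0.8  0.1 13.1] dr [-0.     0.    -0.001]
```

Call:
apply_moves:
  offset:
    - [1,0,2]
    - [1,0,4]
    - [1,0,6]
    - [1,0,8]
    - [1,0,9]
    - [1,0,10]
    - [1,0,10]
  dr:
    - [0,0,0]
    - [0,0,0]
    - [0,0,0]
    - [0,0,0]
    - [0,0,0]
    - [0,0,0]
    - [0,0,0]
  hand: [5,5,5,5,5,5,5]

```text
t: 9.67
ee_pos: [0.5649, 0.1589, 0.1311]
tool_rot: [3.142, 0.0, 0.14]
force: [0.2, -0.2, -4.0]
opening: 0.132
grasp_force: 59.4
```

Call:
apply_moves:
  offset:
    - [0,0,1]
    - [0,0,2]
    - [0,0,3]
    - [0,0,4]
    - [0,0,4]
    - [0,0,4]
  dr:
    - [0,0,0]
    - [0,0,0]
    - [0,0,0]
    - [0,0,0]
    - [0,0,0]
    - [0,0,0]
  hand: [5,5,5,5,5,5]

```text
t: 10.17
ee_pos: [0.5649, 0.159, 0.1272]
tool_rot: [3.142, 0.0, 0.14]
force: [0.3, 1.1, -4.4]
opening: 0.132
grasp_force: 59.4
```

Call:
apply_moves:
  offset:
    - [0,0,0.7]
    - [0,0,1.4]
    - [0,0,2]
    - [0,0,2]
    - [0,0,2]
  dr:
    - [0,0,0]
    - [0,0,0]
    - [0,0,0]
    - [0,0,0]
    - [0,0,0]
  hand: [5,5,5,5,5]

```text
t: 10.58
ee_pos: [0.565, 0.159, 0.1252]
tool_rot: [3.142, 0.0, 0.14]
force: [-0.1, -0.5, -5.1]
opening: 0.133
grasp_force: 59.4
```

Call:
apply_moves:
  offset:
    - [0,0,0.7]
    - [0,0,1.4]
    - [0,0,2]
    - [0,0,2]
    - [0,0,2]
  dr:
    - [0,0,0]
    - [0,0,0]
    - [0,0,0]
    - [0,0,0]
    - [0,0,0]
  hand: [5,5,5,5,5]

```text
t: 11.0
ee_pos: [0.565, 0.159, 0.1232]
tool_rot: [3.142, 0.0, 0.14]
force: [0.2, -0.0, -4.1]
opening: 0.133
grasp_force: 59.4
```

No force 4 mm below pin-top level, so the pins are already in the notches. I keep lowering gently.

Call:
apply_moves:
  offset:
    - [0,0,1]
    - [0,0,2]
    - [0,0,3]
    - [0,0,3]
    - [0,0,3]
  dr:
    - [0,0,0]
    - [0,0,0]
    - [0,0,0]
    - [0,0,0]
    - [0,0,0]
  hand: [5,5,5,5,5]

```text
t: 11.42
ee_pos: [0.5649, 0.1589, 0.1202]
tool_rot: [3.142, 0.0, 0.14]
force: [-0.3, -0.3, -4.4]
opening: 0.127
grasp_force: 59.4
```

Call:
apply_moves:
  offset:
    - [0,0,0.7]
    - [0,0,1.4]
    - [0,0,2]
    - [0,0,2]
    - [0,0,2]
  dr:
    - [0,0,0]
    - [0,0,0]
    - [0,0,0]
    - [0,0,0]
    - [0,0,0]
  hand: [5,5,5,5,5]

```text
t: 11.83
ee_pos: [0.5651, 0.159, 0.1186]
tool_rot: [3.141, -0.0, 0.14]
force: [-1.1, -1.3, -0.9]
opening: 0.133
grasp_force: 59.8
```

```bash
python3 -c "
from h import *
st()"
```

```text
{'t': np.float64(11.833), 'ee_pos': array([0.565, 0.159, 0.119]), 'tool_rot': array([ 3.141, -0.   ,  0.14 ]), 'force': array([-1.124, -1.284, -0.856]), 'wrist_torque': array([-0.109,  0.219, -0.058]), 'opening': np.float64(0.133), 'grasp_force': np.float64(59.795), 'joint_pos': array([ 0.005,  0.515, -0.489,  1.781,  0.296,  0.918, -2.043])}
```

Contact comes exactly at the home height (TCP 0.1186). One slight press, then release.

Call:
apply_moves:
  offset:
    - [0,0,0.5]
    - [0,0,1]
    - [0,0,1]
  dr:
    - [0,0,0]
    - [0,0,0]
    - [0,0,0]
  hand: [5,5,5]

```text
t: 12.08
ee_pos: [0.5651, 0.159, 0.1175]
tool_rot: [3.142, -0.0, 0.14]
force: [-3.1, -1.8, 3.0]
opening: 0.134
grasp_force: 60.0
```

Call:
apply_moves:
  offset:
    - [0,0,0]
    - [0,0,0]
    - [0,0,0]
    - [0,0,0]
    - [0,0,0]
    - [0,0,0]
    - [0,0,0]
  dr:
    - [0,0,0]
    - [0,0,0]
    - [0,0,0]
    - [0,0,0]
    - [0,0,0]
    - [0,0,0]
    - [0,0,0]
  hand: [14,18,25,40,60,60,60]

```text
t: 12.67
ee_pos: [0.5651, 0.159, 0.1173]
tool_rot: [-3.142, -0.0, 0.14]
force: [0.6, 0.3, 0.2]
opening: 0.706
grasp_force: 0.0
```

Call:
apply_moves:
  offset:
    - [0,0,-5]
    - [0,0,-20]
    - [0,0,-45]
    - [0,0,-75]
    - [0,0,-110]
    - [0,0,-140]
    - [0,0,-150]
    - [0,0,-150]
    - [0,0,-150]
  dr:
    - [0,0,0]
    - [0,0,0]
    - [0,0,0]
    - [0,0,0]
    - [0,0,0]
    - [0,0,0]
    - [0,0,0]
    - [0,0,0]
    - [0,0,0]
  hand: [60,60,60,60,60,60,60,60,60]

```text
t: 13.42
ee_pos: [0.565, 0.1589, 0.2674]
tool_rot: [3.141, -0.001, 0.14]
force: [-0.9, 0.3, -0.2]
opening: 0.704
grasp_force: 0.0
```

```bash
python3 -c "
from h import *
st();w=cam('wrist');b=cam('scene')
f=cv2.resize(w['frame'][90:270,160:340],(400,400),interpolation=2);g=cv2.resize(b['frame'][165:255,260:350],(400,400),interpolation=2)
cv2.imwrite('pics/end.png',np.hstack([f,g])[:,:,::-1])"
```

```text
{'t': np.float64(13.417), 'ee_pos': array([0.565, 0.159, 0.267]), 'tool_rot': array([ 3.141e+00, -1.000e-03,  1.400e-01]), 'force': array([-0.915,  0.301, -0.246]), 'wrist_torque': array([-0.029, -0.006,  0.001]), 'opening': np.float64(0.704), 'grasp_force': np.float64(0.0), 'joint_pos': array([ 0.044,  0.369, -0.533,  1.618,  0.198,  1.208, -1.96 ])}
```

View pics/end.png

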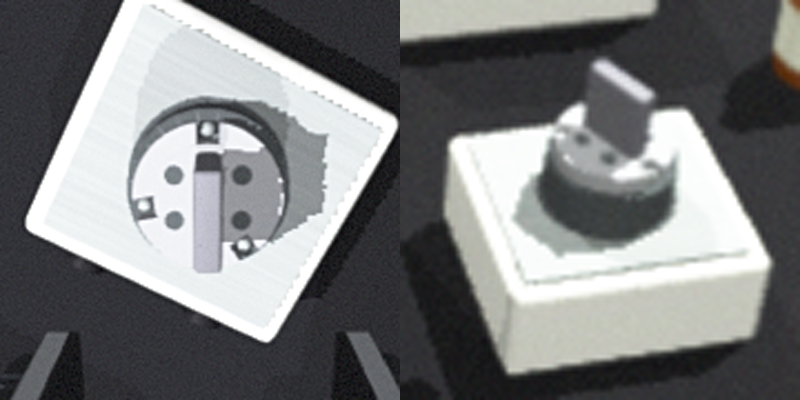

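The end view shows all three bright pins inside the notches (crop (207,131), (146,206) and (243,246)). The flange sits flat on the ring and the gripper is clear.

```bash
python3 -c "
from station import env
print(env.job_done())"
```

```text
the job is handed in; nothing more can be done
None
```

The block is home in the small white heater's seat: all three pins show in the notches, and the flange looks flush on the ring. It was released and handed in at about 13.5 s; no search turn was needed, as I lined it up by camera first, and contact readings stayed under about 8 N.

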